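# Push a circuit-board carrier home into the corner of its stops

## Robot

A 6-joint arm with a two-finger parallel gripper is mounted at the origin on the work surface. World frame = base frame: x ahead of the robot, y to its left, z up, the work surface at z = 0. Lengths are in mm, angles in rad, forces in N, time in s.
With the tool pointing down it reaches from about 250 to 800 mm from the base axis. Payload 8.5 kg.
Tool frame: the origin (TCP) lies at the very end of the fingers, on their centre line; the grasp point (between the pads) lies 19 mm behind it; z points along the fingers, y is the direction in which the jaws open and shut (so a half turn about z gives the same grasp; the last joint's range is limited). The gripper opens to 85 mm and grips with 20 to 120 N. Pads are 22 mm wide; open, the fingers measure 114 mm over their backs; the gripper's body (76 mm by 85 mm) begins 54 mm behind the grasp point. The pads swing forward as they close: fully open they stand 13 mm farther back than shut.
Start: joints at [-1.22, 0.238, -0.013, 1.319, 0, 1.571], TCP at [180.399, -492.986, 231.276] pointing down, gripper open.
Joint ranges: [-2.66, 2.66], [-1.03, 1.9], [-1.14, 1.46], [-1.82, 2.27], [-1.45, 1.34], [-3.14, 3.14]. Speed limits (rad/s): [2.22, 2.22, 2.79, 3.14, 3.14, 3.14].

## Interface

Orientations are given as a unit quaternion [w, x, y, z].
In Python, from rig import ctrl, vision, finder gives the robot as it stands. The module is installed in compiled form; this text tells all that it offers.
- The arm moves only by the shell command python3 -m creep 'ROWS'. ROWS is JSON, a list that holds one entry, the list of rows, each a list of 7 numbers: the finger opening in m, from 0 to 0.0854, then the shift along the tool's x, y, z in m, then the turn, a rotation vector about the tool's x, y, z in rad. A call has 1 to 12 rows; each row shifts and turns the pose as measured when the row begins, along the tool's axes as they then stand; what a row does not reach is not made up. A row lasts 1/8 s, in which the tool goes at most 62.5 mm and 10.7 degrees, less where a joint would pass 70% of its speed; a pose out of reach is approached as far as the arm can. A call is refused whole if a number of a shift passes 0.0625 or a number of a turn 0.188, either way. A call with a gripper value outside its range is refused whole. The fingers move at their own pace and stop on an object; the grip force is fixed at half the most. Time passes only in rows, so rows that do not move let the fingers close. It gives the time, the measured TCP pose, the force and the opening at its end, in the units of the state.
- ctrl.read_state(): the state, without advancing time (a new reading comes with each control period).
- vision.capture(name): name is "scene" or "top" or "wrist"; returns the picture (480x640x3 uint8, red, green, blue); there is no depth.
- vision.camera_info(name): a dict with "mtx" (3x3 intrinsics, pixels), "dist" ([k1, k2, p1, p2, k3] as OpenCV has them; the pictures are not rectified), "view" (4x4, takes a point from world to camera coordinates). Camera axes: x right, y up, looking along -z (the intrinsics and any distortion apply to the point x, -y, -z); pixel columns grow to the right and rows downward; lengths in mm; the calibration is good to about 2 mm. A picture is of the moment at which its call begins: read the wrist's pose just before it. camera_info takes no time and is no camera call; for the wrist camera it gives the pose at the moment of the call.
- ctrl.hand_in(): hands the job in, once; it reports no verdict.
Trained networks look in the newest picture that a camera, given by its name, has taken for a name from the list of things; names that differ only in an ending like _2 or _b are one class to them, and where a whole thing is asked for, a point or a joint stands for the part that bears it (a point fixed in the world has none). Each returns a list of dicts, best first, with "confidence" (0 to 1); they miss things now and then, are a little off and sometimes report something else, mostly with a low value. They report only what shows in the picture. A call takes as long as a camera call. They do not tell look-alikes from the thing itself.
- finder.regions_of(camera, name): "pixels" (480x640 bool, what is visible of it) and "centre" ([column, row] in pixels, amid what is visible of it).
The state is a dict: "time": time; "joint_positions": joint angles; "qd": joint speeds; "tau": joint torques, N m; "ee_pos": TCP position; "ee_rot": TCP orientation; "ft_force": force on the tool from outside, world axes, zero at the start; "wrist_torque": the same for the moment, N m; "width": opening from 0.0 (shut) to 1.0 (fully open).
Only numpy, scipy, OpenCV 4.12 (cv2) and the standard library are available. Lean on these libraries where they do the work, as an engineer would, in place of code of your own. Each camera call takes 0.05 s, during which the arm holds its last target.

## Task

Push the wooden circuit-board carrier along the bench into the corner of its fixture: its long edge flush against the long steel fence and its end flush against the small aluminium side stop, on the inner side of that stop. Only push it with the fingers: never pick it up or tip it. Leave the bottle, spool and screwdriver alone, and finish clear of everything.

Things in the scene. Friction and masses are not known exactly. Their poses are not given: they have to be found in the camera images.
- carrier: Loose wooden tray, 100 (own x) x 160 (own y) x 18 mm, about 0.4 kg, with a circuit board on top; its parts rise to 32 mm above the bench, 13 mm or more in from the tray's edges, so the four wooden sides are free to push. Origin: centre of its underside, z up. Starts askew on the robot's side of the fence. Slides under a few N; a first touch can jolt the tool by about 10 N.
- fence: Long steel angle rail bolted to the bench (it cannot move), 460 mm long (own y), upright 20 mm high. Origin at bench level in the middle of its smooth contact face, which looks to its own -x, roughly towards the robot; own x points away from the robot, through the rail. A 4 mm flange and bolts lie on its +x side only.
- side_stop: Small aluminium block bolted to the bench, 80 (own x) x 20 (own y) x 20 mm high, two 3 mm bolt heads on top; it juts square from the fence's contact face towards the robot. Origin: centre of its underside, 42 mm in front of that face and 210 mm along the fence from its middle, at the left or the right end. The carrier goes on its inner side, facing the fence's middle.
- parts_bin: Yellow open plastic bin of components, 80 (own x) x 70 (own y) x 45 mm high, fixed to the bench in front of the fence at the end opposite to the side stop, 210 mm from the fence's middle. Not a stop for the carrier. Origin at the centre of its underside.
- flux_bottle: Loose white bottle with black cap, 40 mm across, 85 mm tall, standing to one side of the work; to be left alone. Origin at the centre of its underside.
- spool: Loose grey spool standing on its flange, 52 mm across, 36 mm tall, on the other side of the work; to be left alone. Origin at the centre of its underside.
- screwdriver: Loose screwdriver, 170 mm long (own x), lying behind the fence; to be left alone. Origin at its middle, at bench level.
There are look-alikes about, which are no part of the job. There is more than one size of the side_stop; the one meant has the size given above. Several things have the shape of the carrier; the one meant has the colours described above.

How it is judged:
By the outcome, as a careful person would: the job done as asked, in the order asked, and still so for the second after the job is handed in, with the robot touching nothing.
It also fails if it takes over 51 s, if anything falls off the work surface, if the arm or the gripper's body presses on something with over 40 N, if the wrist force passes 120 N, or if a joint passes its speed limit or range.

## Working session

There is one attempt and no reset: what is moved stays moved. The work goes in short steps, Python scripts to look and compute and a shell command to move; the robot and the scene stay as the last step left them, time stands still between calls to the robot, and variables do not carry over. Pictures are saved under pics/ and viewed, and the job is handed in when it is done.

```bash
mkdir -p pics
cat > h.py <<'E'
import numpy as np, cv2
from rig import ctrl, vision, finder
def cap(name,fn):
    im=vision.capture(name); cv2.imwrite('pics/'+fn,im[:,:,::-1]); return im
def ray(name,uv,info=None):
    i=info or vision.camera_info(name); K=np.array(i['mtx']);d=np.array(i['dist']);V=np.array(i['view'])
    p=cv2.undistortPoints(np.array(uv,float).reshape(-1,1,2),K,d).reshape(-1,2)
    dc=np.c_[p[:,0],-p[:,1],-np.ones(len(p))]
    R=V[:3,:3];o=-R.T@V[:3,3]; return o,dc@R
def onz(name,uv,z,info=None):
    o,d=ray(name,uv,info); return o+d*((z-o[2])/d[:,2])[:,None]
def proj(name,P,info=None):
    i=info or vision.camera_info(name); K=np.array(i['mtx']);d=np.array(i['dist']);V=np.array(i['view'])
    c=np.atleast_2d(P)@V[:3,:3].T+V[:3,3]
    return cv2.projectPoints((c*[1,-1,-1]).reshape(-1,1,3),np.zeros(3),np.zeros(3),K,d)[0].reshape(-1,2)
E
python3 - <<'E'
from h import *
s=ctrl.read_state();print({k:np.round(v,3) for k,v in s.items()})
cap('scene','s0.png');
for n in ['carrier','fence','side_stop']: print('scene',n,[(round(r['confidence'],2),np.round(r['centre'])) for r in finder.regions_of('scene',n)])
cap('top','t0.png')
for n in ['carrier','fence','side_stop','parts_bin','flux_bottle','spool']: print('top',n,[(round(r['confidence'],2),np.round(r['centre']),np.round(onz('top',r['centre'],0)[0]),r['pixels'].sum()) for r in finder.regions_of('top',n)])
E
```

```text
{'time': np.float64(0.0), 'joint_positions': array([-1.22 ,  0.239, -0.014,  1.319, -0.   ,  1.571]), 'qd': array([-0.   , -0.001,  0.001, -0.   ,  0.   ,  0.001]), 'tau': array([-2.0000e-03, -5.3878e+01,  3.4644e+01,  1.9000e-02, -0.0000e+00,
        0.0000e+00]), 'ee_pos': array([ 180.263, -492.636,  230.662]), 'ee_rot': array([-0.001,  0.985,  0.175, -0.   ]), 'ft_force': array([-0.017, -0.323,  0.613]), 'wrist_torque': array([ 0.004,  0.028, -0.078]), 'width': np.float64(1.001)}
scene carrier [(0.95, array([317., 172.])), (0.76, array([314., 248.]))]
scene fence [(0.93, array([337., 304.]))]
scene side_stop [(0.8, array([242., 322.])), (0.54, array([200., 357.]))]
top carrier [(0.96, array([323., 263.]), array([561.,  -4.,   0.]), np.int64(5077)), (0.63, array([240., 378.]), array([364., 146.,   0.]), np.int64(5821))]
top fence [(0.66, array([344., 183.]), array([713., -47.,   0.]), np.int64(4412))]
top side_stop [(0.83, array([508., 230.]), array([ 613., -344.,    0.]), np.int64(329)), (0.57, array([455., 224.]), array([ 626., -249.,    0.]), np.int64(552)), (0.51, array([151., 269.]), array([560., 312.,   0.]), np.int64(639))]
top parts_bin [(0.71, array([224., 204.]), array([679., 178.,   0.]), np.int64(2154))]
top flux_bottle [(0.6, array([151., 271.]), array([557., 310.,   0.]), np.int64(653))]
top spool [(0.62, array([521., 277.]), array([ 526., -359.,    0.]), np.int64(878))]
```

View pics/t0.png

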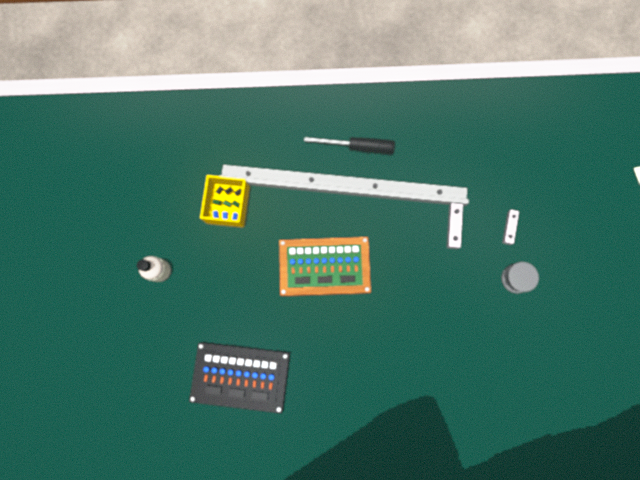

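View pics/s0.png

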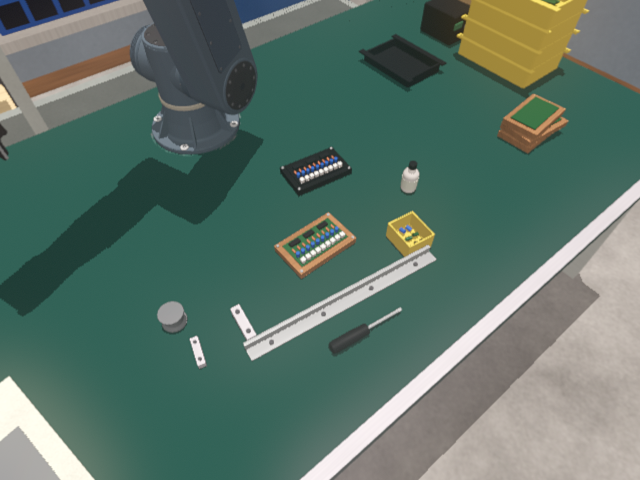

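The top picture shows the wooden carrier at about (323,266). The side stop is at the fence's right end at (455,225), with a smaller look-alike at (511,227) and the bin at the left end. The black carrier look-alike at (240,377) is not part of the job. Next I'll measure these.

Run:
```python
from h import *
im=cv2.imread('pics/t0.png')
c=im[150:310,190:540]; cv2.imwrite('pics/t0z.png',cv2.resize(c[:, 60:290],None,fx=3.4,fy=3.4,interpolation=cv2.INTER_CUBIC))
for n,u in dict(car=[(323,266),(279,241),(368,237),(371,292),(281,296)]).items(): print(n,np.round(onz('top',u,18),1).tolist())
b,g,r=[im[:,:,k].astype(int) for k in range(3)]
m=((r>g+40)&(r>b+70)&(g<170)).astype(np.uint8); m[:230]=0;m[300:]=0;m[:,:270]=0;m[:,380:]=0
cs=max(cv2.findContours(m,cv2.RETR_EXTERNAL,cv2.CHAIN_APPROX_NONE)[0],key=cv2.contourArea)
w=onz('top',cs.reshape(-1,2),18)[:,:2].astype(np.float32); print(cv2.minAreaRect(w),cv2.boxPoints(cv2.minAreaRect(w)))
for cam in ['top','scene']: print(cam, ray(cam,[(320,240)])[0])
i=vision.camera_info('wrist'); print(i)
```

```text
car [[554.3, -4.6, 18.0], [602.2, 73.5, 18.0], [604.4, -87.1, 18.0], [505.6, -87.9, 18.0], [503.2, 71.1, 18.0]]
((554.754150390625, -6.6398162841796875), (100.6355972290039, 160.30230712890625), 0.15643149614334106) [[504.21774   73.37366 ]
 [504.65536  -86.928055]
 [605.2905   -86.65329 ]
 [604.8529    73.64842 ]]
top [444.31636039 -18.16586599 855.58852965]
scene [1055.70869441 -395.56598974  838.324096  ]
{'mtx': array([[431.67459129,   0.        , 313.43110784],
       [  0.        , 431.67459129, 241.95535228],
       [  0.        ,   0.        ,   1.        ]]), 'dist': array([-0.03018466,  0.        ,  0.        ,  0.        ,  0.        ]), 'view': array([[ 3.43413459e-01, -9.39184316e-01,  1.25597658e-04,
        -5.24382072e+02],
       [ 8.91026025e-01,  3.25762064e-01, -3.16151388e-01,
         3.96927867e+01],
       [ 2.96883510e-01,  1.08682552e-01,  9.48708746e-01,
        -3.81099405e+02],
       [ 0.00000000e+00,  0.00000000e+00,  0.00000000e+00,
         1.00000000e+00]])}
```

View pics/t0z.png

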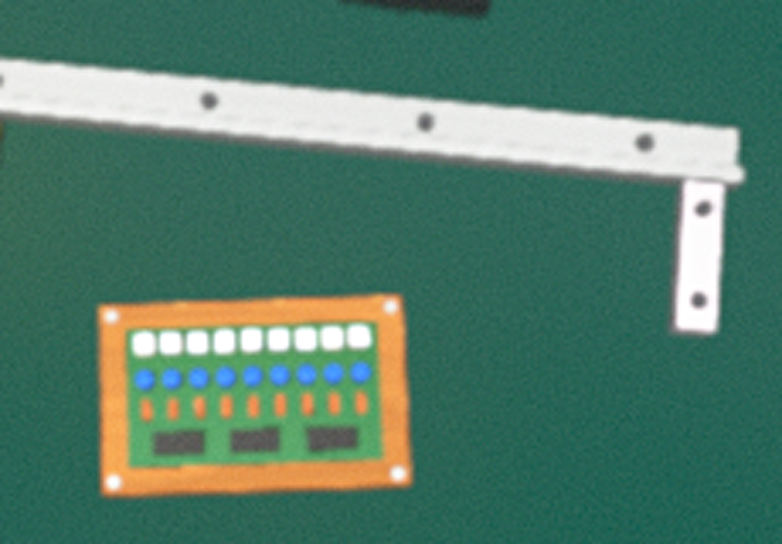

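Run:
```python
from h import *
Z=lambda a:[(250+x/3.4,150+y/3.4) for x,y in a]
def pr(n,a,z):
    w=onz('top',Z(a),z); d=w[-1]-w[0]; print(n,np.round(w,1).tolist(),'angle vs -y deg',np.degrees(np.arctan2(d[0],-d[1])))
pr('fence base',[(0,117),(720,184)],0); pr('fence top',[(0,112),(720,178)],20)
pr('stop inner top',[(684,182),(675,331)],20);pr('stop outer top',[(723,182),(718,333)],20)
for cam in ['top','scene']:
    cv2.imwrite
# fit from green/non-green edge along columns
im=cv2.imread('pics/t0.png').astype(int); 
g=im.sum(2)
pts=[]
for x in range(265,445,4):
    col=im[:,x,2].astype(float) # red
    seg=col[170:225]; k=np.where(seg>150)[0].max(); 
    # subpixel crossing at 150 
    y=170+k+(seg[k]-150)/(seg[k]-seg[k+1]); pts.append((x,y))
w=onz('top',pts,20); A=np.polyfit(w[:,1],w[:,0],1); print('fence top edge x=a*y+b',A,np.degrees(np.arctan(A[0])),np.abs(np.polyval(A,w[:,1])-w[:,0]).max())
# scene crop
s=cv2.imread('pics/s0.png'); cv2.imwrite('pics/s0z.png',cv2.resize(s[200:370,180:450],None,fx=2.9,fy=2.9,interpolation=cv2.INTER_CUBIC))
```

```text
fence base [[716.0, 129.1, 0.0], [664.3, -264.7, 0.0]] angle vs -y deg -7.48205080000033
fence top [[712.5, 125.7, 20.0], [662.4, -259.2, 20.0]] angle vs -y deg -7.408423061950523
stop inner top [[660.9, -240.0, 20.0], [580.6, -229.1, 20.0]] angle vs -y deg -97.73014564312452
stop outer top [[660.2, -260.6, 20.0], [578.9, -251.4, 20.0]] angle vs -y deg -96.48389998313752
fence top edge x=a*y+b [1.34806994e-01 6.95881771e+02] 7.677587002379538 0.4440836151766234
```

View pics/s0z.png

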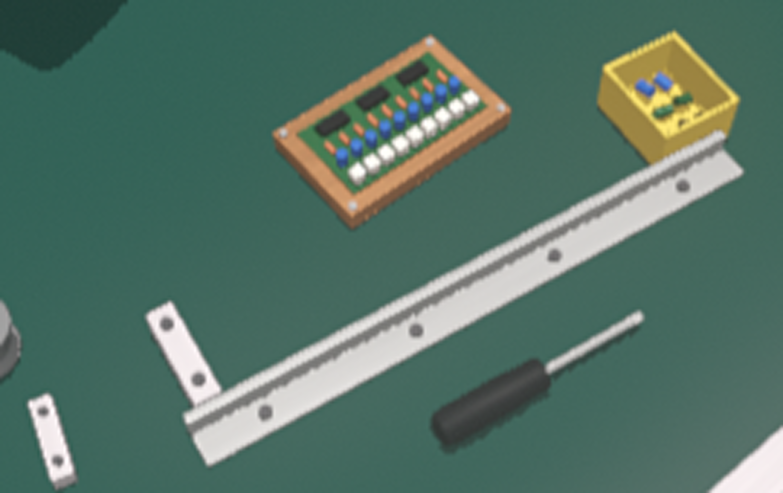

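Fence face: x ≈ 696 + 0.135·y, yaw −7.6°. Carrier yaw is about 0, centre about (555, −5). I'll test the wrist turn sense and start moving towards the work.

```bash
python3 -m creep '[[[0.05,0,0,0,0,0,-0.18],[0.05,0,0,0,0,0,-0.18]]]'; python3 -c "
from h import *
s=ctrl.read_state();print(np.round(s['joint_positions'],3),s['ee_rot'],s['width'])"
```

```text
time: 0.8
ee_pos: [180.4, -493.0, 231.3]
ee_rot: [-0.0, 0.936, 0.352, 0.0]
ft_force: [-0.4, -0.8, 0.7]
width: 0.605
[-1.22   0.238 -0.014  1.319  0.     1.202] [-2.97688733e-05  9.35889701e-01  3.52293154e-01  2.61892163e-06] 0.6053251440868014
```

```bash
python3 -m creep '[[[0.05,0.054,-0.0185,0,0,0,-0.176],[0.05,0.0565,0.008,0,0,0,0]]]'; python3 -c "
from h import *
s=ctrl.read_state();print(np.round(s['joint_positions'],3),s['ee_rot'],s['width'])"
```

```text
time: 1.05
ee_pos: [249.7, -404.7, 230.7]
ee_rot: [0.0, 0.901, 0.435, -0.0]
ft_force: [-0.0, -0.4, 1.0]
width: 0.581
[-1.018  0.153 -0.124  1.293 -0.     1.225] [ 1.55269921e-04  9.00668460e-01  4.34506935e-01 -1.55190499e-04] 0.5812400557403175
```

```bash
python3 -m creep '[[[0.05,0.0566,-0.0107,0,0,0,0],[0.05,0.0566,-0.0107,0,0,0,0],[0.05,0.0566,-0.0107,0,0,0,0],[0.05,0.0566,-0.0107,0,0,0,0],[0.05,0.0566,-0.0107,0,0,0,0],[0.05,0.0566,-0.0107,0,0,0,0],[0.05,0.0566,-0.0107,0,0,0,0],[0.05,0.0566,-0.0107,0,0,0,0]]]'
python3 -m creep '[[[0.05,0,0,0,0,0,-0.1758],[0.05,0,0,0,0,0,-0.1758],[0.05,0,0,0,0,0,-0.1758],[0.05,0,0,0,0,0,-0.1758],[0.05,0,0,0,0,0,-0.1758],[0.05,0,0,0,0,0,-0.1758],[0.05,0,0,0,0,0,-0.1758],[0.05,0,0,0,0,0,-0.1758],[0.05,0,0,0,0,0,-0.1758],[0.05,0,0,0,0,0,-0.1758],[0.05,0,0,0,0,0,-0.1758],[0.05,0,0,0,0,0,-0.1758]]]'
python3 - <<'E'
from h import *
s=ctrl.read_state();q=s['ee_rot'];print(np.round(s['joint_positions'],3),np.degrees(2*np.arctan2(q[2],q[1])),s['width'])
im=cap('wrist','w1.png'); i=vision.camera_info('wrist'); np.save('w1view.npy',i['view']); print(ray('wrist',[(320,240)],i))
E
```

```text
time: 2.05
ee_pos: [471.2, 15.6, 232.2]
ee_rot: [0.003, 0.901, 0.434, 0.002]
ft_force: [1.1, -1.2, -0.4]
width: 0.592
time: 3.55
ee_pos: [472.9, 20.9, 232.2]
ee_rot: [0.004, 0.029, 1.0, -0.001]
ft_force: [0.1, 0.4, -0.2]
width: 0.584
[ 0.046  0.144 -0.132  1.288 -0.003  0.105] 176.6335379833186 0.5839736262758605
(array([391.80422456,  26.41175062, 374.47094482]), array([[ 0.31938943, -0.00298828, -0.94775184]]))
```

View pics/w1.png

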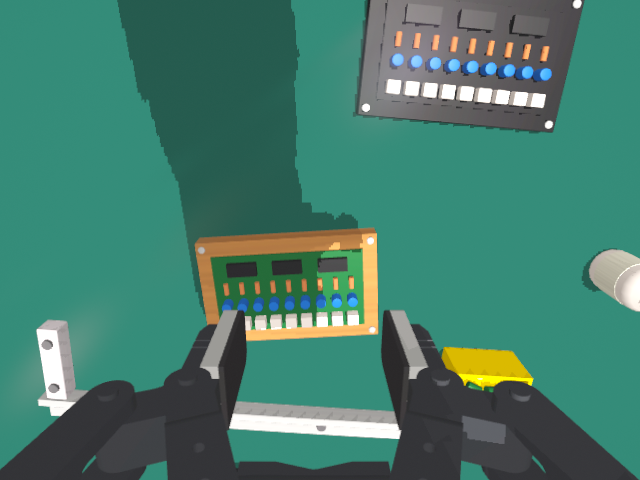

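The wrist view shows the carrier at (290,285) with the fence below it and the stop at left (55,360). The fingers bracket the carrier's direction.

Run:
```python
from h import *
i=vision.camera_info('wrist'); i['view']=np.load('w1view.npy')
print('near top edge corners z18',np.round(onz('wrist',[(197,243),(376,230),(378,335)],18,i),1).tolist())
print('stop inner top', np.round(onz('wrist',[(67,322),(74,378)],20,i),1).tolist(),'fence top face',np.round(onz('wrist',[(235,403),(395,411)],20,i),1).tolist())
# predictions
P=[[505,73,18],[505,-87,18],[605,-87,18],[605,73,18],[663.5,-240,20],[584,-229,20],[696,0,20]]
print(np.round(proj('wrist',P,i),1).tolist()); 
s=cv2.imread('pics/s0.png')
print('scene',np.round(proj('scene',P),1).tolist())
```

```text
near top edge corners z18 [[509.4, -82.4, 18.0], [505.2, 74.1, 18.0], [609.1, 75.7, 18.0]]
stop inner top [[580.7, -215.6, 20.0], [643.0, -223.9, 20.0]] fence top face [[679.1, -67.4, 20.0], [696.7, 92.6, 20.0]]
[[374.8, 229.8], [191.1, 238.5], [206.2, 338.4], [375.1, 331.3], [63.3, 395.6], [54.1, 325.6], [303.2, 414.2]]
scene [[327.3, 211.4], [272.7, 244.8], [299.6, 273.6], [355.0, 236.9], [255.7, 333.3], [238.4, 302.7], [357.9, 279.3]]
```

```bash
python3 -m creep '[[[0.05,0.0075,-0.019,0,0,0,0.074],[0.05,0,0,0.0,0,0,0],[0.05,0,0,0.058,0,0,0],[0.05,0,0,0.058,0,0,0],[0.05,0,0,0.055,0,0,0],[0.05,0,0,0,0,0,0]]]'
python3 - <<'E'
from h import *
s=ctrl.read_state();q=s['ee_rot'];print(np.degrees(2*np.arctan2(q[2],q[1])),s['ee_pos'],s['width'])
E
```

```text
time: 4.35
ee_pos: [469.1, 3.1, 59.0]
ee_rot: [0.007, 0.067, 0.998, -0.0]
ft_force: [0.5, 0.1, -0.1]
width: 0.588
172.30709469625904 [469.07472305   3.10685332  58.9514946 ] 0.5879684970604688
```

```bash
python3 -m creep '[[[0.05,0,0,0.03,0,0.014,0],[0.05,0,0,0.014,0,0,0],[0.05,0,0,0.006,0,0,0],[0.05,0,0,0,0,0,0]]]'
python3 - <<'E'
from h import *
s=ctrl.read_state();q=s['ee_rot'];print(np.degrees(2*np.arctan2(q[2],q[1])),s['ee_pos'],s['width'])
cap('wrist','w2.png');cap('scene','s2.png')
s=cv2.imread('pics/s2.png'); cv2.imwrite('pics/s2z.png',cv2.resize(s[130:300,230:430],None,fx=3.5,fy=3.5,interpolation=cv2.INTER_CUBIC))
E
```

```text
time: 4.85
ee_pos: [475.0, 3.9, 14.1]
ee_rot: [0.004, 0.068, 0.998, 0.001]
ft_force: [1.0, -0.7, 0.7]
width: 0.583
172.24980200856706 [475.00277962   3.86993928  14.14328055] 0.5833705802102944
```

View pics/w2.png

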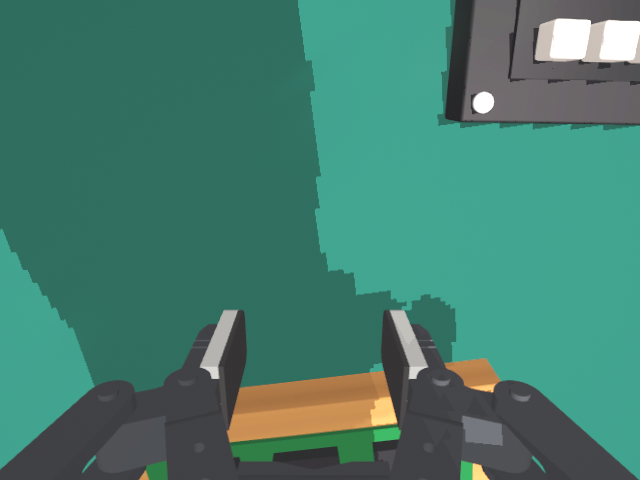

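View pics/s2z.png

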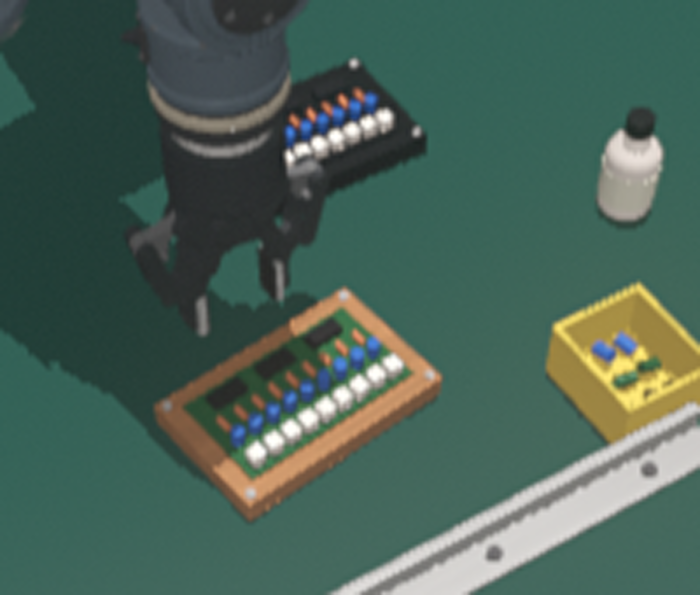

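```bash
python3 -m creep '[[[0.05,0,0,0.009,0,0.005,0],[0.05,0,0,0,0,0,0],[0.05,-0.007,0,0,0,0,0],[0.05,-0.005,0,0,0,0,0],[0.05,-0.004,0,0,0,0,0],[0.05,-0.004,0,0,0,0,0]]]'; python3 -m creep '[[[0.05,-0.004,0,0,0,0,0],[0.05,-0.004,0,0,0,0,0],[0.05,-0.004,0,0,0,0,0],[0.05,-0.004,0,0,0,0,0]]]'
```

```text
time: 5.7
ee_pos: [496.2, 1.1, 5.8]
ee_rot: [0.002, 0.067, 0.998, 0.001]
ft_force: [-3.5, 1.1, 2.6]
width: 0.59
time: 6.2
ee_pos: [511.9, -0.8, 5.7]
ee_rot: [0.001, 0.067, 0.998, 0.002]
ft_force: [-3.4, 0.8, 2.3]
width: 0.588
```

```bash
cat >> h.py <<'E'
def carr(fn):
    im=cap('top',fn)[:,:,::-1]
    b,g,r=[im[:,:,k].astype(int) for k in range(3)]
    m=((r>g+40)&(r>b+70)&(g<170)).astype(np.uint8); m[:,:230]=0; m[310:]=0; m[:175]=0
    m=cv2.morphologyEx(m,cv2.MORPH_OPEN,np.ones((3,3)))
    cv2.imwrite('pics/z'+fn,cv2.resize(im[150:310,240:480],None,fx=3.3,fy=3.3,interpolation=cv2.INTER_CUBIC))
    pts=np.argwhere(m)[:,::-1]; h=cv2.convexHull(pts.astype(np.float32)).reshape(-1,2)
    w=onz('top',h,18)[:,:2].astype(np.float32); R=cv2.minAreaRect(w); print(R)
E
python3 -c "
from h import *
carr('t3.png')"
```

```text
Traceback (most recent call last):
  File "h.py", line 22, in carr
    pts=np.argwhere(m)[:,::-1]; h=cv2.convexHull(pts.astype(np.float32)).reshape(-1,2)
                                  ^^^^^^^^^^^^^^^^^^^^^^^^^^^^^^^^^^^^^^^^^^^^^^
AttributeError: 'NoneType' object has no attribute 'reshape'
```

View pics/zt3.png

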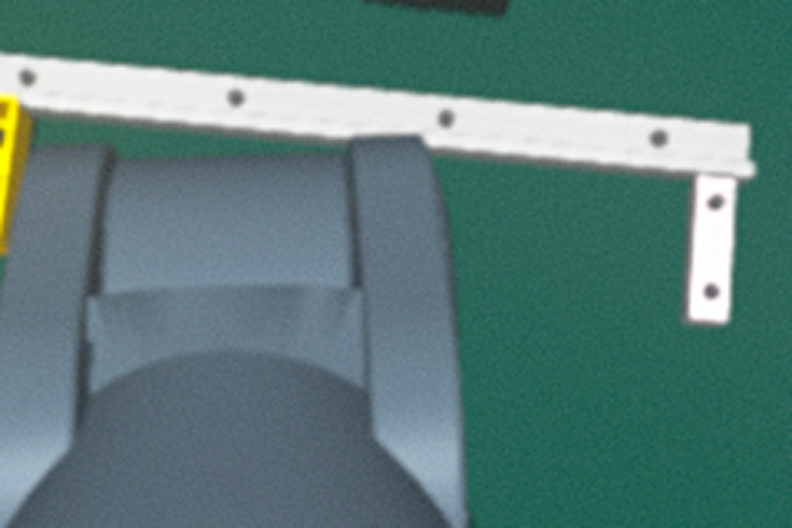

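```bash
python3 -m creep '[[[0.05,-0.006,0,0,0,0,0],[0.05,-0.006,0,0,0,0,0],[0.05,-0.006,0,0,0,0,0],[0.05,-0.006,0,0,0,0,0],[0.05,-0.006,0,0,0,0,0],[0.05,-0.006,0,0,0,0,0],[0.05,-0.006,0,0,0,0,0],[0.05,-0.004,0,0,0,0,0],[0.05,0,0,0,0,0,0]]]'
python3 - <<'E'
from h import *
cap('scene','s4.png')
s=cv2.imread('pics/s4.png'); cv2.imwrite('pics/s4z.png',cv2.resize(s[190:360,210:440],None,fx=3.4,fy=3.4,interpolation=cv2.INTER_CUBIC))
E
```

```text
time: 7.38
ee_pos: [561.9, -8.1, 5.6]
ee_rot: [0.002, 0.068, 0.998, 0.001]
ft_force: [-2.1, 0.4, 0.7]
width: 0.583
```

View pics/s4z.png

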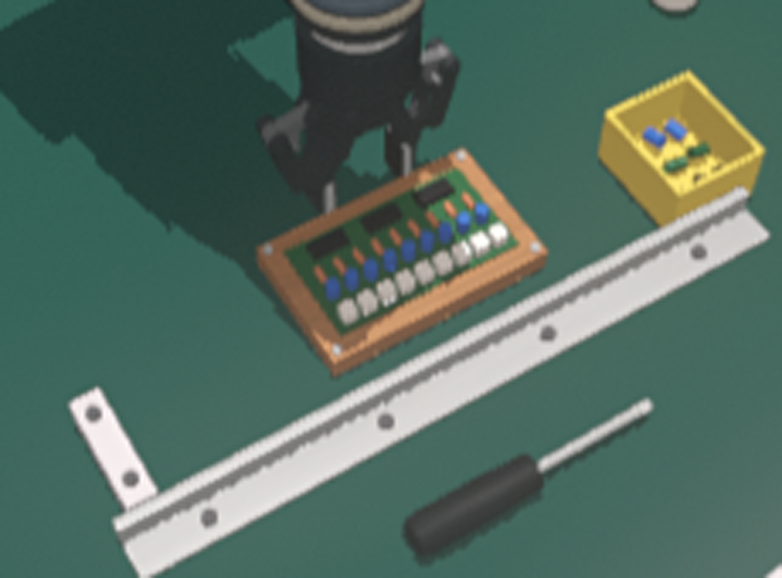

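```bash
python3 -m creep '[[[0.05,-0.005,0,0,0,0,0],[0.05,-0.005,0,0,0,0,0],[0.05,-0.003,0,0,0,0,0],[0.05,-0.003,0,0,0,0,0]]]'
python3 -m creep '[[[0.05,-0.002,0,0,0,0,0],[0.05,-0.002,0,0,0,0,0]]]'
python3 -m creep '[[[0.05,-0.002,0,0,0,0,0]]]'
```

```text
time: 7.92
ee_pos: [577.7, -10.3, 5.6]
ee_rot: [0.001, 0.068, 0.998, 0.001]
ft_force: [-3.2, 0.5, 2.6]
width: 0.585
time: 8.18
ee_pos: [581.8, -10.8, 5.7]
ee_rot: [0.001, 0.068, 0.998, 0.001]
ft_force: [-2.8, -0.2, 1.1]
width: 0.588
time: 8.3
ee_pos: [583.9, -11.1, 5.7]
ee_rot: [0.001, 0.068, 0.998, 0.001]
ft_force: [-3.4, 0.5, 1.9]
width: 0.588
```

```bash
python3 -m creep '[[[0.05,-0.002,0,0,0,0,0]]]'
python3 -m creep '[[[0.05,-0.002,0,0,0,0,0]]]'
python3 -m creep '[[[0.05,-0.002,0,0,0,0,0]]]'
```

```text
time: 8.43
ee_pos: [586.0, -11.4, 5.7]
ee_rot: [0.001, 0.068, 0.998, 0.001]
ft_force: [-2.6, 0.3, 0.7]
width: 0.586
time: 8.55
ee_pos: [586.5, -11.5, 5.5]
ee_rot: [-0.001, 0.068, 0.998, 0.001]
ft_force: [-13.8, 1.7, 10.3]
width: 0.585
time: 8.68
ee_pos: [586.4, -11.5, 5.3]
ee_rot: [-0.003, 0.067, 0.998, 0.001]
ft_force: [-12.3, 2.5, 8.3]
width: 0.584
```

```bash
python3 -m creep '[[[0.05,0.01,0,0,0,0,0],[0.05,0.012,0,0,0,0,0],[0.05,0,0,-0.04,0,0.004,0],[0.045,0,0,-0.035,0,0,0],[0.045,0,0,0,0,0,0]]]'
python3 - <<'E'
from h import *
cap('scene','s5.png')
s=cv2.imread('pics/s5.png'); cv2.imwrite('pics/s5z.png',cv2.resize(s[190:360,210:440],None,fx=3.4,fy=3.4,interpolation=cv2.INTER_CUBIC))
E
```

```text
time: 9.3
ee_pos: [564.7, -8.6, 82.5]
ee_rot: [-0.002, 0.067, 0.998, 0.001]
ft_force: [0.9, 0.2, -0.3]
width: 0.523
```

View pics/s5z.png

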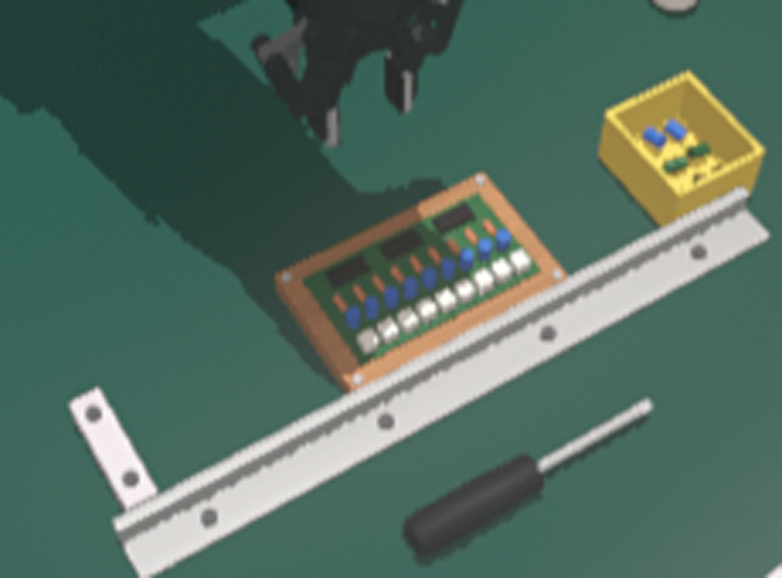

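The carrier sits flush along the fence. Now I move round to its free end, on the bin side.

```bash
python3 - <<'E'
from h import *
print(np.round(onz('scene',[(374.7,269.3),(350.9,240.8)],18),1))
E
python3 -m creep '[[[0.045,-0.038,0.057,0,0,0,0],[0.045,-0.038,0.057,0,0,0,0],[0.045,0,0,0,0,0,0]]]'
python3 -m creep '[[[0.045,0,0,0,0,0,0.175],[0.045,0,0,0,0,0,0.175],[0.045,0,0,0,0,0,0.175],[0.045,0,0,0,0,0,0.175],[0.045,0,0,0,0,0,0.175],[0.045,0,0,0,0,0,0.175],[0.045,0,0,0,0,0,0.175],[0.045,0,0,0,0,0,0.175],[0.045,0,0,0,0,0,0.16],[0.045,0,0,0,0,0,0],[0.045,0,0,0,0,0,0]]]'
python3 - <<'E'
from h import *
s=ctrl.read_state();q=s['ee_rot'];print(np.degrees(2*np.arctan2(q[2],q[1])),s['joint_positions'],s['ee_pos'],s['width'])
E
```

```text
[[698.9  46.6  18. ]
 [607.6  58.1  18. ]]
time: 9.72
ee_pos: [648.5, 88.3, 77.6]
ee_rot: [-0.004, 0.069, 0.998, 0.001]
ft_force: [-0.7, -1.0, -0.2]
width: 0.523
time: 11.1
ee_pos: [635.9, 81.7, 64.1]
ee_rot: [-0.008, 0.766, 0.642, -0.012]
ft_force: [-0.4, 0.6, -0.7]
width: 0.527
79.92477687567097 [1.27422269e-01 5.46207150e-01 2.76389787e-02 1.08063065e+00
 8.52540455e-04 1.87405230e+00] [635.94404938  81.73856256  64.13804493] 0.5271995551856871
```

```bash
cat >> h.py <<'E'
from scipy.spatial.transform import Rotation as Ro
def goal(p,yaw):
    s=ctrl.read_state();q=s['ee_rot'];R=Ro.from_quat([q[1],q[2],q[3],q[0]])
    a=np.radians(yaw)/2; G=Ro.from_quat([np.cos(a),np.sin(a),0,0])
    print('shift mm',np.round(R.inv().apply(np.array(p)-s['ee_pos']),1),'turn',np.round((R.inv()*G).as_rotvec(),3))
E
python3 -c "
from h import *
goal([657.5,93,45],82.4)"
```

```text
shift mm [15.  19.8 18.5] turn [-0.028  0.007 -0.043]
```

```bash
python3 -m creep '[[[0.045,0.015,0.02,0,-0.028,0.007,-0.043],[0.045,0,0,0.018,0,0,0],[0.045,0,0,0,0,0,0]]]'
python3 -c "
from h import *
goal([657.5,93,7],82.4)
cap('scene','s6.png')
s=cv2.imread('pics/s6.png'); cv2.imwrite('pics/s6z.png',cv2.resize(s[170:340,260:490],None,fx=3.4,fy=3.4,interpolation=cv2.INTER_CUBIC))"
```

```text
time: 11.48
ee_pos: [661.2, 94.2, 45.0]
ee_rot: [0.001, 0.749, 0.663, 0.002]
ft_force: [0.3, 0.6, 0.5]
width: 0.53
shift mm [-1.7 -3.7 38. ] turn [ 0.005 -0.001  0.01 ]
```

View pics/s6z.png

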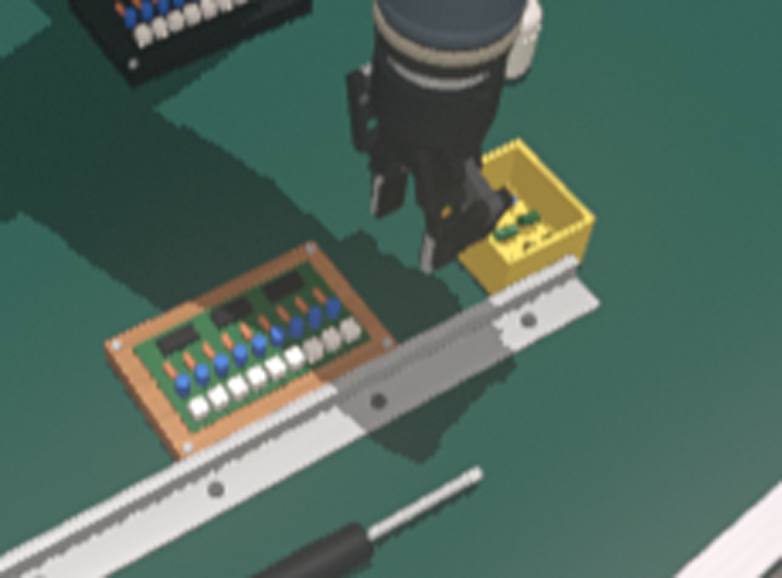

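```bash
python3 -m creep '[[[0.045,-0.0015,-0.004,0.016,0.005,0,0.01],[0.045,0,0,0.016,0,0,0],[0.045,0,0,0.005,0,0,0],[0.045,0,0,0,0,0,0]]]'
python3 -c "
from h import *
goal([656.5,85,6],82.4)"
```

```text
time: 12.02
ee_pos: [658.5, 93.6, 7.1]
ee_rot: [0.0, 0.752, 0.659, 0.002]
ft_force: [0.7, -0.3, -0.3]
width: 0.527
shift mm [-8.8 -0.8  1.1] turn [ 0.003 -0.002  0.001]
```

```bash
python3 -m creep '[[[0.045,-0.006,-0.0005,0.001,0.003,-0.002,0],[0.045,-0.005,0,0,0,0,0],[0.045,-0.004,0,0,0,0,0],[0.045,-0.004,0,0,0,0,0],[0.045,-0.004,0,0,0,0,0]]]'
python3 -m creep '[[[0.045,-0.004,0,0,0,0,0],[0.045,-0.004,0,0,0,0,0],[0.045,-0.004,0,0,0,0,0]]]'
python3 -c "
from h import *
goal([654,55,6],82.4)"
```

```text
time: 12.65
ee_pos: [655.6, 69.2, 7.4]
ee_rot: [0.0, 0.752, 0.659, 0.001]
ft_force: [-0.3, -0.7, -0.3]
width: 0.524
time: 13.02
ee_pos: [653.9, 57.4, 7.4]
ee_rot: [-0.0, 0.752, 0.659, 0.001]
ft_force: [0.0, 2.4, -0.5]
width: 0.527
shift mm [-2.3  0.5  1.4] turn [ 0.001 -0.002  0.002]
```

```bash
python3 -m creep '[[[0.045,-0.005,0,0,0,0,0],[0.045,-0.006,0,0,0,0,0],[0.045,-0.006,0,0,0,0,0],[0.045,-0.006,0,0,0,0,0],[0.045,-0.006,0,0,0,0,0],[0.045,-0.006,0,0,0,0,0],[0.045,-0.006,0,0,0,0,0],[0.045,-0.006,0,0,0,0,0],[0.045,-0.006,0,0,0,0,0],[0.045,-0.006,0,0,0,0,0]]]'
python3 -c "
from h import *
goal([637,-63,6],82.4)
cap('scene','s7.png')
s=cv2.imread('pics/s7.png'); cv2.imwrite('pics/s7z.png',cv2.resize(s[190:360,210:440],None,fx=3.4,fy=3.4,interpolation=cv2.INTER_CUBIC))"
```

```text
time: 14.28
ee_pos: [645.5, -4.6, 7.4]
ee_rot: [-0.001, 0.752, 0.659, 0.001]
ft_force: [-0.1, 3.6, 1.8]
width: 0.528
shift mm [-59.   -0.8   1.3] turn [ 0.001 -0.003  0.002]
```

View pics/s7z.png

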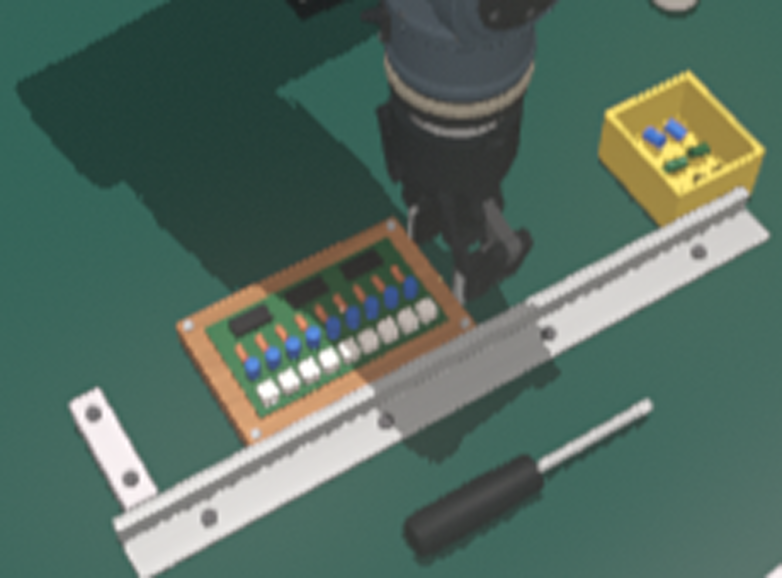

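Sliding along the fence as intended; about 59 mm remain.

```bash
python3 -m creep '[[[0.045,-0.006,0,0,0,0,0],[0.045,-0.006,0,0,0,0,0],[0.045,-0.006,0,0,0,0,0],[0.045,-0.006,0,0,0,0,0],[0.045,-0.006,0,0,0,0,0],[0.045,-0.006,0,0,0,0,0],[0.045,-0.006,0,0,0,0,0],[0.045,-0.003,0,0,0,0,0]]]'
python3 -m creep '[[[0.045,-0.002,0,0,0,0,0],[0.045,-0.002,0,0,0,0,0]]]'
python3 -c "
from h import *
goal([637,-63,6],82.4)"
```

```text
time: 15.32
ee_pos: [639.0, -53.0, 7.4]
ee_rot: [-0.001, 0.752, 0.659, 0.001]
ft_force: [-0.8, 3.5, 1.4]
width: 0.526
time: 15.58
ee_pos: [638.4, -57.2, 7.4]
ee_rot: [-0.001, 0.752, 0.659, 0.001]
ft_force: [-1.1, 3.7, 0.7]
width: 0.527
shift mm [-5.9 -0.7  1.4] turn [ 0.001 -0.003  0.002]
```

```bash
for k in 1; do python3 -m creep '[[[0.045,-0.002,0,0,0,0,0]]]'; done
python3 -m creep '[[[0.045,-0.002,0,0,0,0,0]]]'
python3 -m creep '[[[0.045,-0.002,0,0,0,0,0]]]'
python3 -m creep '[[[0.045,-0.002,0,0,0,0,0]]]'
```

```text
time: 15.7
ee_pos: [638.1, -59.2, 7.4]
ee_rot: [-0.001, 0.752, 0.659, 0.001]
ft_force: [-0.8, 3.2, 1.0]
width: 0.525
time: 15.82
ee_pos: [637.9, -61.2, 7.4]
ee_rot: [-0.001, 0.752, 0.659, 0.001]
ft_force: [-0.2, 2.7, 1.4]
width: 0.528
time: 15.95
ee_pos: [637.6, -63.2, 7.4]
ee_rot: [-0.001, 0.752, 0.659, 0.001]
ft_force: [-1.0, 4.6, 1.9]
width: 0.526
time: 16.08
ee_pos: [637.4, -64.7, 7.4]
ee_rot: [-0.001, 0.752, 0.66, 0.002]
ft_force: [1.5, 12.5, 2.4]
width: 0.529
```

```bash
python3 -m creep '[[[0.045,-0.002,0,0,0,0,0]]]'
python3 -m creep '[[[0.045,0.008,0,0,0,0,0],[0.045,0.012,0,0,0,0,0],[0.045,0,0,-0.04,0,0,0],[0.045,0,0,-0.04,0,0,0],[0.045,0,0,-0.02,0,0,0]]]'
python3 - <<'E'
from h import *
cap('scene','s8.png')
s=cv2.imread('pics/s8.png'); cv2.imwrite('pics/s8z.png',cv2.resize(s[220:370,210:400],None,fx=4,fy=4,interpolation=cv2.INTER_CUBIC))
E
```

```text
time: 16.2
ee_pos: [637.4, -64.8, 7.4]
ee_rot: [-0.003, 0.751, 0.66, 0.003]
ft_force: [1.2, 17.3, 2.3]
width: 0.529
time: 16.82
ee_pos: [638.8, -45.2, 107.7]
ee_rot: [-0.002, 0.751, 0.66, 0.0]
ft_force: [-0.3, -0.1, -1.0]
width: 0.524
```

View pics/s8z.png

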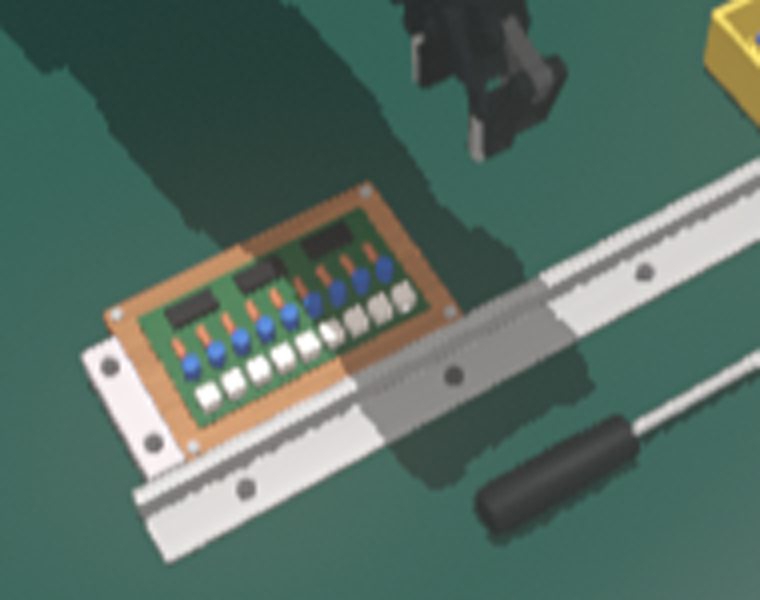

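The carrier appears seated in the corner. I'll clear the arm for a top view.

```bash
python3 -m creep '[[[0.045,0.05,-0.05,-0.03,0,0,0],[0.045,0.05,-0.05,-0.03,0,0,0],[0.045,0.05,-0.05,-0.02,0,0,0],[0.045,0.05,-0.05,0,0,0,0],[0.045,0.03,-0.03,0,0,0,0],[0.045,0,0,0,0,0,0]]]'
python3 -c "
from h import *
im=cap('top','t9.png')
cv2.imwrite('pics/zt9.png',cv2.resize(im[150:270,330:490,::-1],None,fx=5,fy=5,interpolation=cv2.INTER_CUBIC))"
```

```text
time: 17.62
ee_pos: [465.6, 181.7, 175.3]
ee_rot: [0.001, 0.752, 0.659, 0.001]
ft_force: [0.3, -0.8, -0.6]
width: 0.528
```

View pics/zt9.png

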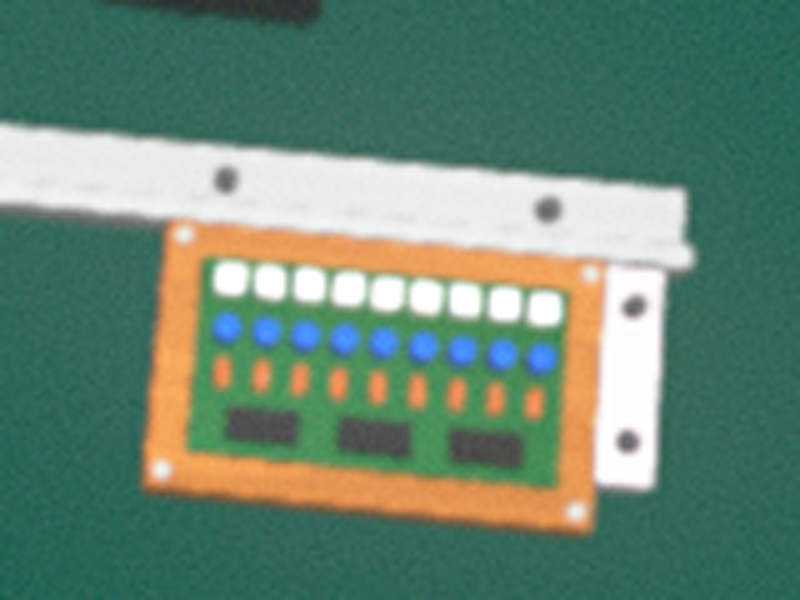

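Top view shows no visible gap at the fence or the stop. One more gentle push towards the fence will confirm the seating.

```bash
python3 -m creep '[[[0.05,-0.052,0.018,0,0,0,0],[0.05,-0.052,0.018,0,0,0,0],[0.05,-0.052,0.018,0,0,0,0],[0.05,-0.052,0.018,0,0,0,0],[0.05,-0.052,0.018,0,0,0,0],[0.05,-0.04,0.01,0,0,0,0],[0.05,0,0,0,0,0,0]]]'
python3 -m creep '[[[0.05,0,0,0,0,0,-0.175],[0.05,0,0,0,0,0,-0.175],[0.05,0,0,0,0,0,-0.175],[0.05,0,0,0,0,0,-0.175],[0.05,0,0,0,0,0,-0.175],[0.05,0,0,0,0,0,-0.175],[0.05,0,0,0,0,0,-0.175],[0.05,0,0,0,0,0,-0.175],[0.05,0,0,0,0,0,-0.16],[0.05,0,0,0,0,0,0],[0.05,0,0,0,0,0,0]]]'
python3 -c "
from h import *
goal([535,-144,80],172.4)"
```

```text
time: 18.55
ee_pos: [530.9, -146.3, 172.8]
ee_rot: [0.003, 0.754, 0.657, -0.0]
ft_force: [-0.5, 0.7, -0.4]
width: 0.588
time: 19.92
ee_pos: [529.7, -149.3, 168.1]
ee_rot: [-0.001, 0.054, 0.999, -0.003]
ft_force: [-0.2, 0.4, 0.8]
width: 0.583
shift mm [-4.9  6.5 88. ] turn [-0.007 -0.002  0.025]
```

```bash
python3 -m creep '[[[0.05,-0.004,0.006,0.03,-0.007,-0.002,0.025],[0.05,0,0,0.055,0,0,0],[0.05,0,0,0,0,0,0]]]'
python3 -c "
from h import *
goal([537,-144,6],172.4)"
```

```text
time: 20.3
ee_pos: [535.1, -144.2, 82.1]
ee_rot: [0.001, 0.071, 0.997, 0.0]
ft_force: [0.3, -0.3, -0.5]
width: 0.584
shift mm [-1.7  0.4 76.1] turn [ 0.     0.002 -0.01 ]
```

```bash
python3 -m creep '[[[0.05,0,0,0.035,0,0.002,-0.01],[0.05,0,0,0.025,0,0,0],[0.05,0,0,0.01,0,0,0],[0.05,0,0,0.004,0,0,0],[0.05,0,0,0,0,0,0]]]'
python3 -c "
from h import *
goal([552,-146.3,6],172.4)"
```

```text
time: 20.92
ee_pos: [541.1, -145.9, 15.0]
ee_rot: [0.005, 0.069, 0.998, -0.001]
ft_force: [-0.3, -0.1, -0.7]
width: 0.585
shift mm [-10.7   1.1   9.1] turn [-0.001  0.01  -0.006]
```

```bash
python3 -m creep '[[[0.05,-0.003,0.001,0.009,0,0.01,-0.006],[0.05,-0.005,0,0,0,0,0],[0.05,-0.005,0,0,0,0,0],[0.05,-0.003,0,0,0,0,0],[0.05,-0.002,0,0,0,0,0]]]'
python3 -m creep '[[[0.05,-0.002,0,0,0,0,0],[0.05,-0.002,0,0,0,0,0]]]'
python3 -m creep '[[[0.05,-0.002,0,0,0,0,0]]]'
python3 -m creep '[[[0.05,-0.002,0,0,0,0,0]]]'
```

```text
time: 21.55
ee_pos: [561.9, -147.7, 7.4]
ee_rot: [0.001, 0.066, 0.998, -0.001]
ft_force: [-0.0, 0.1, -0.3]
width: 0.588
time: 21.8
ee_pos: [566.0, -148.3, 7.4]
ee_rot: [0.001, 0.066, 0.998, -0.001]
ft_force: [-0.7, 0.1, 0.7]
width: 0.583
time: 21.92
ee_pos: [567.8, -148.5, 7.4]
ee_rot: [0.001, 0.066, 0.998, -0.001]
ft_force: [-5.9, 0.9, 1.8]
width: 0.585
time: 22.05
ee_pos: [567.8, -148.6, 7.1]
ee_rot: [-0.001, 0.066, 0.998, -0.001]
ft_force: [-11.2, 1.5, 8.0]
width: 0.586
```

Stiff contact came straight away at the expected place (x ≈ 567.8), so it was already seated. I'll back off and clear.

```bash
python3 -m creep '[[[0.05,0.01,0,0,0,0,0],[0.05,0.02,0,0,0,0,0],[0.05,0.02,0,-0.04,0,0,0],[0.05,0.04,0,-0.06,0,0,0],[0.05,0.04,0,-0.06,0,0,0],[0.05,0.03,-0.05,-0.03,0,0,0],[0.05,0.02,-0.05,0,0,0,0],[0.05,0,-0.05,0,0,0,0],[0.05,0,-0.05,0,0,0,0],[0.05,0,0,0,0,0,0],[0.05,0,0,0,0,0,0]]]'
python3 -c "
from h import *
im=cap('top','t10.png')
cv2.imwrite('pics/zt10.png',cv2.resize(im[150:270,330:490,::-1],None,fx=5,fy=5,interpolation=cv2.INTER_CUBIC));cap('scene','s10.png')
print(np.abs(ctrl.read_state()['qd']).max())"
```

```text
time: 23.42
ee_pos: [369.8, -325.2, 185.9]
ee_rot: [0.003, 0.065, 0.998, -0.003]
ft_force: [0.2, -0.0, 0.8]
width: 0.579
0.01148889987982689
```

View pics/zt10.png

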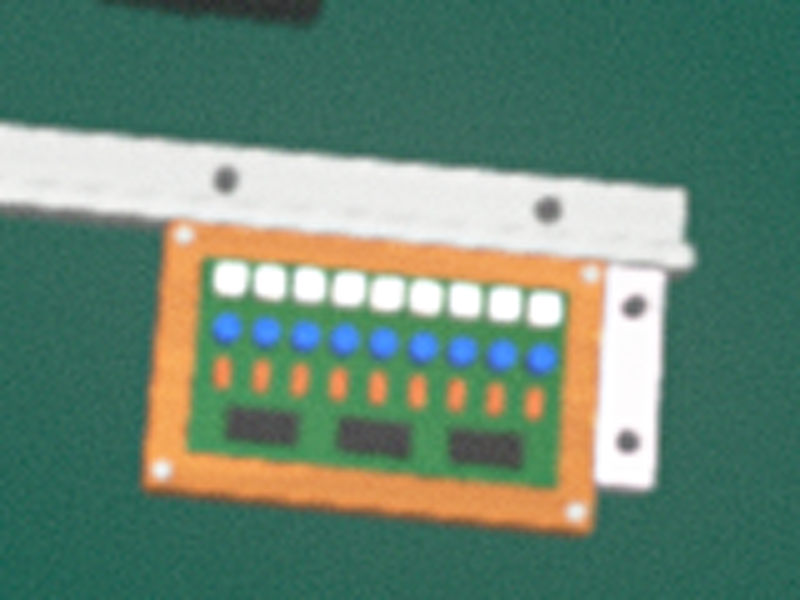

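View pics/s10.png

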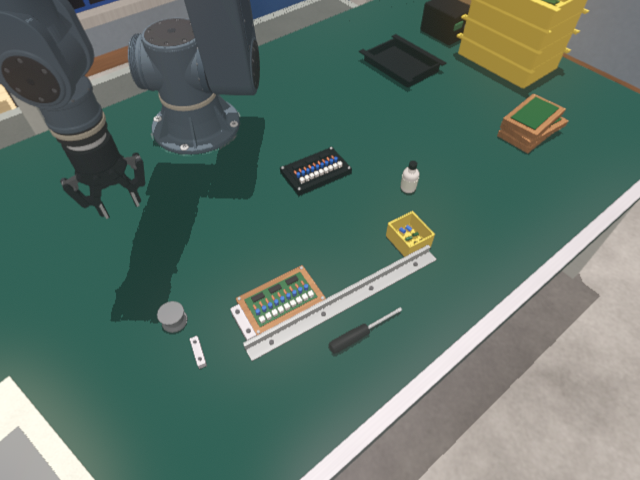

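The carrier is seated in the corner at (280,298) in the scene view. The bottle (410,180), spool (172,317) and screwdriver (365,330) haven't moved, and the gripper is clear at upper left.

```bash
python3 -c "
from rig import ctrl
print(ctrl.hand_in())"
```

```text
the job is handed in; nothing more can be done
None
```

I pushed the wooden carrier into its corner, flush against the long fence and the inner side of the aluminium side stop, and handed the job in after about 23 s. I pushed its long edge square to the fence with two fingers, slid it along the fence to the stop, then gave it one more light push at the fence.

- **Seating:** The force rose sharply at both contacts, to about 12–17 N. The last fence push met firm resistance straight away, so the carrier was already seated. The final top and scene pictures show no visible gap at either face; one top-camera pixel is about 1.7 mm.
- **Surroundings:** The bottle, spool and screwdriver look unmoved in the scene view, and the gripper ended well clear with almost no force on it.
- **Disagreement:** The first wrist-camera measurement differed from the top camera by about 5 mm. I used the top camera and then relied on contact force for the final position.

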